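# Close the weights tray and find the heaviest tin

### The job

The three tins have just been filled with tonearm counterweights from the pull-out tray: first push that tray fully home under its riser. Then heft the three closed tins one at a time, going from the robot's left to its right, lifting each a few centimetres and keeping it upright, and setting it down again in its own place without dropping it (the last may stay in hand if it proves the heaviest), to feel which tin is the heaviest. Finish while holding that tin up in the gripper, upright and still, at least 15 cm above the counter, with the tray shut, the other two tins standing in their places and the cup, plastic tray, tweezers and headshell left alone.

Things in the scene. Friction and masses are not known exactly. Their poses are not given: they have to be found in the camera images.
- tin_a_center (a point): centre, 28 mm above its foot, of the left one (robot's left = +y) of three identical closed round aluminium tins in a loose row across the counter, at least 100 mm apart in y. Diameter 52, height 56 mm, smooth straight side, lid flush; z up. Total 0.14 to 0.6 kg: one of the three holds a weight at least 200 g heavier than the others'; contents are loose by 2.5 mm
- tin_b_center (a point): centre, 28 mm above its foot, of the middle one (robot's left = +y) of three identical closed round aluminium tins in a loose row across the counter, at least 100 mm apart in y. Diameter 52, height 56 mm, smooth straight side, lid flush; z up. Total 0.14 to 0.6 kg: one of the three holds a weight at least 200 g heavier than the others'; contents are loose by 2.5 mm
- tin_c_center (a point): centre, 28 mm above its foot, of the right one (robot's left = +y) of three identical closed round aluminium tins in a loose row across the counter, at least 100 mm apart in y. Diameter 52, height 56 mm, smooth straight side, lid flush; z up. Total 0.14 to 0.6 kg: one of the three holds a weight at least 200 g heavier than the others'; contents are loose by 2.5 mm
- pullout (a joint): how far the pull-out tray is out, m: 0 = fully home (front flush with the front edge of the riser, at a hard stop), at most 0.13. It slides level, with about 2 N of friction, and stays where it is left
- pullout_front (a point): centre of the outer face of the grey pull-out tray's flat front panel, 28 mm above the counter. Panel 174 mm wide, 4 to 52 mm above the counter, no handle. The face looks along this frame's -x (to the robot); pushing along +x shuts it. It runs beneath a fixed white riser shelf 200 mm wide, 210 mm deep, top 66 mm above the counter
- cup: bystander: blue ceramic cup, 76 mm across, 80 mm high; origin at the centre of its foot
- tray: bystander: white stackable polypropylene tray, 120 x 180 x 45 mm; origin under its centre
- tweezers: bystander: steel tweezers, 116 mm long, lying in the tray; origin under its centre
- headshell: bystander: silver aluminium headshell with black cartridge and clear stylus guard, about 65 x 20 mm, 18 mm high; origin on the counter under its centre

How it is judged (in metres and radians):
On the way, in this order (a step that is already met when the one before it is completed fails the run):
1. the pull-out tray is pushed fully home (within 8 mm) with all three tins still standing in place (value of joint pullout below 0.008 m and height (world z) of tin_a_center between 0.024 and 0.033 m and angle between each of tin_a_center, tin_b_center, tin_c_center's own z axis and vertical below 0.1 rad and distance of each of tin_a_center, tin_b_center, tin_c_center from where it was at the start of the episode below 0.05 m and height (world z) of tin_b_center between 0.024 and 0.033 m and height (world z) of tin_c_center between 0.024 and 0.033 m), for 0.2 s.
2. the left tin is lifted (its centre more than 45 mm above the counter, gripped) while the other two stand in place (height (world z) of tin_a_center above 0.045 m and contact force between the fingers and tin_a above 0.5 N and height (world z) of tin_b_center between 0.024 and 0.033 m and angle between each of tin_b_center, tin_c_center's own z axis and vertical below 0.1 rad and distance of each of tin_b_center, tin_c_center from where it was at the start of the episode below 0.05 m and height (world z) of tin_c_center between 0.024 and 0.033 m), for 0.2 s.
3. the middle tin is lifted (its centre more than 45 mm above the counter, gripped) while the other two stand in place (height (world z) of tin_b_center above 0.045 m and contact force between the fingers and tin_b above 0.5 N and height (world z) of tin_a_center between 0.024 and 0.033 m and angle between each of tin_a_center, tin_c_center's own z axis and vertical below 0.1 rad and distance of each of tin_a_center, tin_c_center from where it was at the start of the episode below 0.05 m and height (world z) of tin_c_center between 0.024 and 0.033 m), for 0.2 s.
4. the right tin is lifted (its centre more than 45 mm above the counter, gripped) while the other two stand in place (height (world z) of tin_c_center above 0.045 m and contact force between the fingers and tin_c above 0.5 N and height (world z) of tin_a_center between 0.024 and 0.033 m and angle between each of tin_a_center, tin_b_center's own z axis and vertical below 0.1 rad and distance of each of tin_a_center, tin_b_center from where it was at the start of the episode below 0.05 m and height (world z) of tin_b_center between 0.024 and 0.033 m), for 0.2 s.
At the end, for the whole second after the job is handed in: Tray within 8 mm of home. The tin with the heavy content (over 2.7 N on its inner floor) is held by the fingers (over 1 N), centre over 140 mm up, within 0.35 rad of upright, under 0.03 m/s. The other two stand upright on the counter, at rest, within 50 mm of where they began (value of joint pullout below 0.008 m and ((contact force between tin_a_c0 and anything else above 2.7 N and height (world z) of tin_a_center above 0.14 m and angle between tin_a_center's own z axis and vertical below 0.35 rad and contact force between the fingers and tin_a above 1 N and linear speed of tin_a below 0.03 m/s and height (world z) of tin_b_center between 0.024 and 0.033 m and angle between each of tin_b_center, tin_c_center's own z axis and vertical below 0.1 rad and distance of each of tin_b_center, tin_c_center from where it was at the start of the episode below 0.05 m and linear speed of each of tin_b, tin_c below 0.02 m/s and height (world z) of tin_c_center between 0.024 and 0.033 m) or (contact force between tin_b_c0 and anything else above 2.7 N and height (world z) of tin_b_center above 0.14 m and angle between tin_b_center's own z axis and vertical below 0.35 rad and contact force between the fingers and tin_b above 1 N and linear speed of tin_b below 0.03 m/s and height (world z) of tin_a_center between 0.024 and 0.033 m and angle between each of tin_a_center, tin_c_center's own z axis and vertical below 0.1 rad and distance of each of tin_a_center, tin_c_center from where it was at the start of the episode below 0.05 m and linear speed of each of tin_a, tin_c below 0.02 m/s and height (world z) of tin_c_center between 0.024 and 0.033 m) or (contact force between tin_c_c0 and anything else above 2.7 N and height (world z) of tin_c_center above 0.14 m and angle between tin_c_center's own z axis and vertical below 0.35 rad and contact force between the fingers and tin_c above 1 N and linear speed of tin_c below 0.03 m/s and height (world z) of tin_a_center between 0.024 and 0.033 m and angle between each of tin_a_center, tin_b_center's own z axis and vertical below 0.1 rad and distance of each of tin_a_center, tin_b_center from where it was at the start of the episode below 0.05 m and linear speed of each of tin_a, tin_b below 0.02 m/s and height (world z) of tin_b_center between 0.024 and 0.033 m))); the arm keeps its last pose, push and grip.
It fails at once if a tin is tipped more than 0.6 rad (angle between any of tin_a_center, tin_b_center, tin_c_center's own z axis and vertical above 0.6 rad).
It fails at once if a tin is let go with its centre more than 45 mm above the counter (dropped, or stood on something) ((height (world z) of tin_a_center above 0.045 m and contact force between the fingers and tin_a below 0.01 N) or (height (world z) of tin_b_center above 0.045 m and contact force between the fingers and tin_b below 0.01 N) or (height (world z) of tin_c_center above 0.045 m and contact force between the fingers and tin_c below 0.01 N)).
It fails at once if the cup, plastic tray, tweezers or headshell is moved more than 30 mm (distance of any of cup, tray, tweezers, headshell from where it was at the start of the episode above 0.03 m).
It also fails if it takes over 72 s, if anything falls off the work surface, if the arm or the gripper's body presses on something with over 40 N, if the wrist force passes 120 N, or if a joint passes its speed limit or range.

### The arm

A 7-joint arm with a two-finger parallel gripper is mounted at the origin on the work surface. World frame = base frame: x ahead of the robot, y to its left, z up, the work surface at z = 0. Lengths are in mm, angles in rad, forces in N, time in s.
With the tool pointing down it reaches from about 425 to 925 mm from the base axis. Payload 6.8 kg.
Tool frame: the origin (TCP) lies midway between the tips of the shut fingers; the grasp point (between the pads) lies 19 mm behind it; z points along the fingers, y is the direction in which the jaws open and shut (so a half turn about z gives the same grasp; the last joint's range is limited). The gripper opens to 85 mm and grips with 20 to 120 N. Pads are 22 mm wide; open, the fingers measure 114 mm over their backs; the gripper's body (76 mm by 85 mm) begins 54 mm behind the grasp point. The pads swing forward as they close: fully open they stand 13 mm farther back than shut.
Start: joints at [1.051, 0.477, 0.022, 1.555, -0.011, 1.109, -0.083], TCP at [270.186, -618.585, 231.308] pointing down, gripper open.
Joint ranges: [-2.96, 2.96], [-0.34, 2.1], [-1.41, 1.46], [0.24, 2.44], [-1.37, 4.51], [0.17, 1.92], [-2.96, 2.96]. Speed limits (rad/s): [2.39, 2.39, 3.14, 3.14, 3.14, 3.14, 3.14].

### API

Orientations are given as a unit quaternion [w, x, y, z].
In Python, from rig import ctrl gives the robot as it stands.
- The arm moves only by the tool apply_moves, never from a script. Its argument "plan" is one flat list of numbers, 5 for each row, row after row: the finger opening in m, from 0 to 0.0854, then the shift along the world's x, y, z in m, then the turn about the world's z in degrees. In form: [jaw, tx, ty, tz, yaw, jaw, tx, ty, tz, yaw, ...]. A call has 1 to 20 rows; each row is the pose to reach, as a shift and turn from the pose commanded when the call began; what a row does not reach only later rows make up. A row lasts 1/12 s, in which the tool goes at most 41.7 mm and 7.16 degrees, less where a joint would pass 70% of its speed; a pose out of reach is approached as far as the arm can. A call with a gripper value outside its range is refused whole. The fingers move at their own pace and stop on an object; "force" is the grip in N (left out, the last holds). Time passes only in rows, so rows that repeat a pose let the fingers close. It gives the time, the measured TCP pose, the force and the opening at its end, in the units of the state.
- ctrl.read_state(): the state, without advancing time (a new reading comes with each control period).
- ctrl.read_camera(name): name is "scene" or "side" or "wrist"; returns the picture (400x640x3 uint8, blue, green, red); there is no depth.
- ctrl.calibration(name): a dict with "intrinsics" (3x3 intrinsics, pixels), "R" (3x3) and "t" (3): a world point X has camera coordinates R X + t. Camera axes: x right, y down, z forward; pixel columns grow to the right and rows downward; lengths in mm; the calibration is good to about 2 mm. A picture is of the moment at which its call begins: read the wrist's pose just before it. calibration takes no time and is no camera call; for the wrist camera it gives the pose at the moment of the call.
- ctrl.close_job(): hands the job in, once; it reports no verdict.
The state is a dict: "clock": time; "joint_pos": joint angles; "qvel": joint speeds; "joint_torque": joint torques, N m; "tool_pos": TCP position; "ee_rot": TCP orientation; "wrist_force": force on the tool from outside, world axes, zero at the start; "wrist_torque": the same for the moment, N m; "gripper_width": opening from 0.0 (shut) to 1.0 (fully open).
Only numpy, scipy, OpenCV 4.12 (cv2) and the standard library are available. Lean on these libraries where they do the work, as an engineer would, in place of code of your own. Each camera call takes 0.05 s, during which the arm holds its last target. There are 200 camera calls.

## Working session

There is one attempt and no reset: what is moved stays moved. The work goes in short steps, Python scripts to look and compute and a tool call to move; the robot and the scene stay as the last step left them, time stands still between calls to the robot, and variables do not carry over. Pictures are saved under pics/ and viewed, about 8 in all and at most 12, crops included, and the job is handed in when it is done.

Besides the shell and the picture viewer there is one more tool, called after "Request:" as a command line: name --argument value ..., lists and objects as JSON in quotes. apply_moves: Moves the arm, as the interface text tells. Its arguments: {"type":"object","properties":{"plan":{"type":"array"},"force":{"type":"number"}},"required":["plan"]}

```bash
mkdir -p pics; python3 - <<'E'
from rig import ctrl
import cv2
s=ctrl.read_state();print(s)
for n in("scene","side"):
    cv2.imwrite(f"pics/{n}0.png",ctrl.read_camera(n));c=ctrl.calibration(n);print(n,c)
E
```

```text
{'clock': 0.0, 'joint_pos': array([ 1.05087881,  0.47777804,  0.02234051,  1.55645426, -0.01152306,
        1.10930558, -0.08314603]), 'qvel': array([ 9.18403346e-04, -7.17226791e-05, -8.07061113e-04, -6.08056774e-04,
       -1.93167545e-04, -7.59093671e-04, -1.73811733e-03]), 'joint_torque': array([-4.43015342e-04, -5.96454656e+01,  1.60733387e+00, -2.81195068e+01,
        1.22823397e-02,  9.28371563e-03,  1.63895811e-05]), 'tool_pos': array([ 269.9394198 , -618.02431518,  230.33933917]), 'ee_rot': array([-8.76015882e-04,  9.78878805e-01,  2.04439377e-01, -2.41409573e-04]), 'wrist_force': array([-0.45719887, -0.87402883,  0.03261392]), 'wrist_torque': array([0.01322399, 0.05624784, 0.07985973]), 'gripper_width': 0.9994582515709581}
scene {'intrinsics': array([[435.49609438,   0.        , 312.11875226],
       [  0.        , 435.49609438, 201.86286401],
       [  0.        ,   0.        ,   1.        ]]), 'R': array([[ 0.78241053,  0.62272513,  0.00686835],
       [ 0.38881939, -0.47984978, -0.78648819],
       [-0.48647019,  0.61802719, -0.61756712]]), 't': array([-486.15174874, -211.01284264, 1308.34533184])}
side {'intrinsics': array([[413.43541075,   0.        , 319.06592495],
       [  0.        , 413.43541075, 192.47312029],
       [  0.        ,   0.        ,   1.        ]]), 'R': array([[-0.93415784, -0.35680124,  0.00648146],
       [-0.23214134,  0.59378515, -0.77040872],
       [ 0.27103419, -0.72118796, -0.63751737]]), 't': array([567.19176408, 186.08172299, 768.94022733])}
```

View pics/scene0.png

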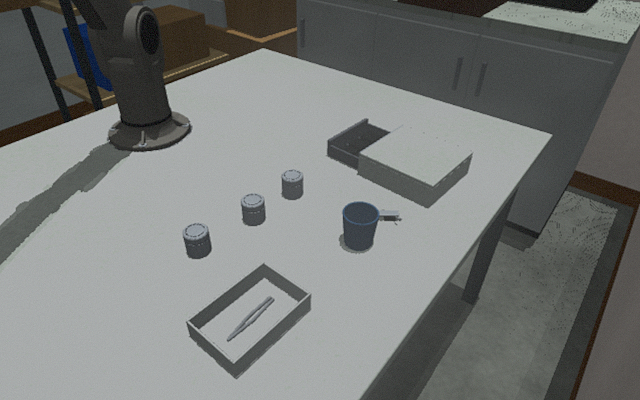

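View pics/side0.png

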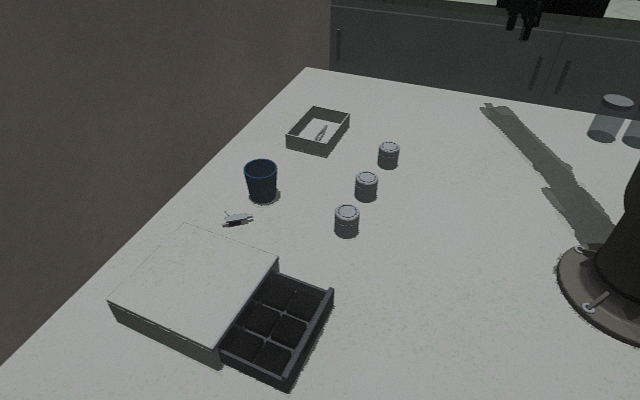

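Scene view: tin tops at about (292,174) a, (253,200) b and (196,230) c. The drawer front's top edge runs from (328,149) to (367,120). In the side view the tin tops are at (347,212), (367,178) and (389,147), and the panel's top corners are near (333,290) and (287,380).

```bash
cat >h.py <<'E'
from rig import ctrl
import numpy as np, cv2
def P(n):
    c=ctrl.calibration(n);return c["intrinsics"]@np.c_[c["R"],c["t"]]
def onz(n,uv,z,M=None):
    M=P(n) if M is None else M
    x=np.linalg.solve(np.c_[M[:,0],M[:,1],-np.array([*uv,1])],-(M[:,2]*z+M[:,3]));return x[:2].round(1)
E
python3 - <<'E'
from h import *
for k,s,d in(("a",(292,174),(347,212)),("b",(253,200),(367,178)),("c",(196,230),(389,147))):
    X=cv2.triangulatePoints(P("scene"),P("side"),np.float64(s),np.float64(d)).ravel();print(k,onz("scene",s,56),onz("side",d,56),(X[:3]/X[3]).round(1))
for p in((328,149),(367,120)):print("panel",onz("scene",p,52))
for p in((333,290),(287,380)):print("panel side",onz("side",p,52))
for p in((358,162),(431,190),(472,152),(398,123)):print("riser",onz("scene",p,66))
for p in((185,223),(279,257),(218,350),(109,300)):print("riser s",onz("side",p,66))
for p in((361,206),):print("cup",onz("scene",p,80),onz("side",(261,165),80))
a=cv2.imread("pics/scene0.png")[100:270,170:490];b=cv2.imread("pics/side0.png")[130:390,100:420]
cv2.imwrite("pics/crop.png",np.vstack([cv2.resize(a,None,fx=1.8,fy=1.8,interpolation=2),cv2.resize(b,(576,290))]))
b=cv2.resize(cv2.imread("pics/side0.png")[130:400,100:420],None,fx=2.2,fy=2.2,interpolation=2);cv2.imwrite("pics/crop2.png",b)
E
```

```text
a [530.4  36.7] [532.5  35.2] [531.8  35.8  56.9]
b [529.4 -94. ] [525.4 -90.8] [526.6 -92.4  54.1]
c [ 509.7 -236.9] [ 508.8 -234.5] [ 508.9 -236.3   55. ]
panel [524.5 187.7]
panel [515.5 388.5]
panel side [495.  227.9]
panel side [504.  398.2]
riser [631.4 166.5]
riser [822.5 173.9]
riser [829.9 387.9]
riser [606.6 405.1]
riser s [815.4 191.7]
riser s [606.5 204.8]
riser s [613.1 399.9]
riser s [824. 388.]
cup [741.2  11.8] [755.7 -18.9]
```

View pics/crop2.png

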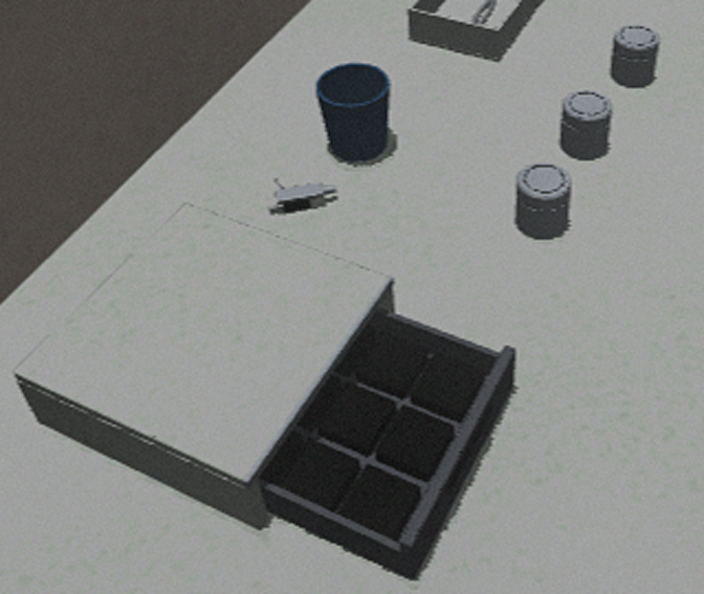

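Side crop: the panel's top outer corners are at about (334,288) and (286,380). That puts the panel centre near (500,306) and its home position near (610,302), with the push direction turned about -2° from x. Moving there now with the fingers shut.

Request:
apply_moves --plan '[0,0.27,0.47,-0.03,-25,0,0.27,0.47,-0.03,-25,0,0.27,0.47,-0.03,-25,0,0.27,0.47,-0.03,-25,0,0.27,0.47,-0.03,-25,0,0.27,0.47,-0.03,-25,0,0.27,0.47,-0.03,-25,0,0.27,0.47,-0.03,-25,0,0.27,0.47,-0.03,-25,0,0.27,0.47,-0.03,-25,0,0.27,0.47,-0.03,-25,0,0.27,0.47,-0.03,-25,0,0.27,0.47,-0.03,-25,0,0.18,0.926,-0.05,-25,0,0.18,0.926,-0.05,-25,0,0.18,0.926,-0.05,-25,0,0.18,0.926,-0.05,-25,0,0.18,0.926,-0.05,-25,0,0.18,0.926,-0.05,-25,0,0.18,0.926,-0.05,-25]' --force 60

```text
clock: 1.77
tool_pos: [482.7, 138.0, 188.7]
ee_rot: [0.0, 1.0, -0.012, -0.0]
wrist_force: [1.2, 0.3, -0.5]
gripper_width: 0.001
```

Request:
apply_moves --plan '[0,-0.033,0.169,-0.02,0,0,-0.033,0.169,-0.02,0,0,-0.033,0.169,-0.02,0,0,-0.033,0.169,-0.02,0,0,-0.033,0.169,-0.02,0,0,-0.033,0.169,-0.165,0,0,-0.033,0.169,-0.165,0,0,-0.033,0.169,-0.165,0,0,-0.033,0.169,-0.165,0,0,-0.033,0.169,-0.165,0]'

```text
clock: 2.6
tool_pos: [447.4, 302.6, 19.1]
ee_rot: [0.003, 1.0, -0.012, -0.004]
wrist_force: [-0.5, 0.3, 0.0]
gripper_width: -0.002
```

```bash
python3 - <<'E'
from h import *
print(ctrl.read_state()["tool_pos"])
cv2.imwrite("pics/s1.png",cv2.resize(ctrl.read_camera("scene")[80:230,180:500],None,fx=2,fy=2))
E
```

```text
[447.43831484 302.62575847  19.07525057]
```

View pics/s1.png

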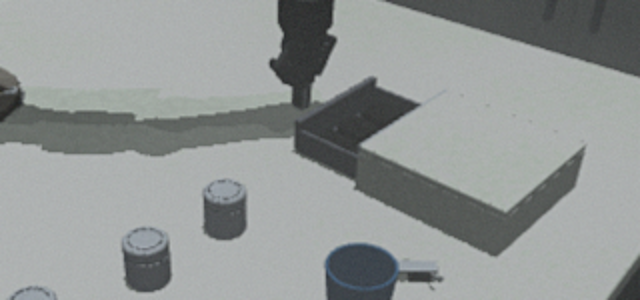

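The shut fingertips stand in front of the panel near its centre. Pushing now.

Request:
apply_moves --plan '[0,0.02,0,0.002,0,0,0.035,0,0.002,0,0,0.05,-0.001,0.002,0,0,0.065,-0.001,0.002,0,0,0.08,-0.002,0.002,0,0,0.095,-0.002,0.002,0,0,0.11,-0.003,0.002,0,0,0.125,-0.003,0.002,0,0,0.13,-0.003,0.002,0]'

```text
clock: 3.4
tool_pos: [583.5, 301.8, 28.3]
ee_rot: [-0.001, 1.0, -0.013, 0.001]
wrist_force: [-1.3, -1.3, 1.5]
gripper_width: 0.001
```

Request:
apply_moves --plan '[0,0.004,0,0,0,0,0.008,0,0,0,0,0.012,0,0,0,0,0.012,0,0,0]'

```text
clock: 3.73
tool_pos: [593.2, 302.9, 26.4]
ee_rot: [-0.0, 1.0, -0.012, 0.001]
wrist_force: [-0.2, -0.7, -0.1]
gripper_width: -0.002
```

Request:
apply_moves --plan '[0,0.003,0,0,0,0,0.006,0,0,0,0,0.006,0,0,0]'

```text
clock: 3.98
tool_pos: [599.1, 302.6, 25.9]
ee_rot: [-0.0, 1.0, -0.012, 0.0]
wrist_force: [-0.1, 0.1, 0.4]
gripper_width: -0.006
```

Request:
apply_moves --plan '[0,0.003,0,0,0,0,0.006,0,0,0,0,0.008,0,0,0]'

```text
clock: 4.23
tool_pos: [604.5, 302.5, 25.3]
ee_rot: [0.001, 1.0, -0.012, -0.002]
wrist_force: [-12.6, -1.0, 6.4]
gripper_width: 0.001
```

Request:
apply_moves --plan '[0,0.003,0,0,0,0,0.005,0,0,0,0,0.005,0,0,0]'

```text
clock: 4.48
tool_pos: [604.2, 303.3, 24.3]
ee_rot: [0.002, 1.0, -0.011, -0.007]
wrist_force: [-20.2, 0.2, 8.9]
gripper_width: 0.002
```

```bash
python3 - <<'E'
from h import *
print(ctrl.read_state()["tool_pos"])
cv2.imwrite("pics/s2.png",cv2.resize(ctrl.read_camera("side")[200:400,90:360],None,fx=2.5,fy=2.5))
E
```

```text
[604.22016215 303.28396781  24.31729657]
```

View pics/s2.png

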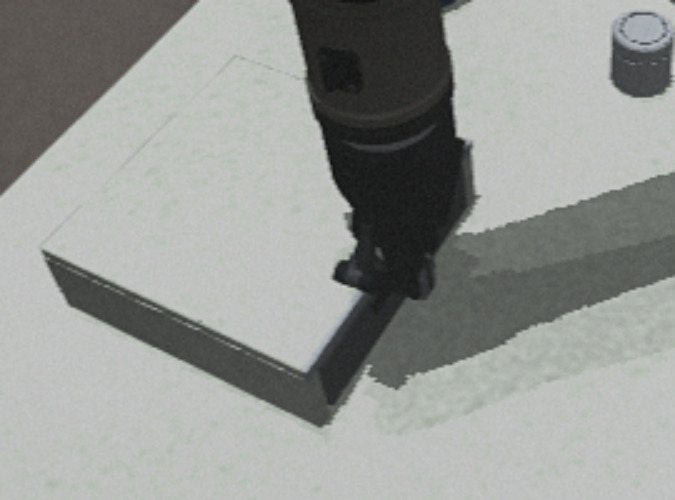

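The tray front is flush with the riser and the force rose to 20 N at a stop, so the tray is shut. Backing off and going above tin a.

Request:
apply_moves --plan '[0,-0.03,0,0,0,0,-0.06,0,0.02,0,0,-0.08,0,0.06,0,0,-0.08,0,0.1,0,0.0854,-0.08,0,0.13,0,0.0854,-0.08,-0.265,0.14,0,0.0854,-0.08,-0.265,0.14,0,0.0854,-0.08,-0.265,0.14,0,0.0854,-0.08,-0.265,0.14,0,0.0854,-0.08,-0.265,0.14,0,0.0854,-0.08,-0.265,0.14,0,0.0854,-0.08,-0.265,0.14,0,0.0854,-0.08,-0.265,0.14,0,0.0854,-0.08,-0.265,0.14,0]'

```text
clock: 5.7
tool_pos: [532.4, 36.2, 166.2]
ee_rot: [-0.0, 1.0, -0.014, 0.001]
wrist_force: [0.2, 1.1, -0.0]
gripper_width: 1.0
```

```bash
python3 - <<'E'
from h import *
s=ctrl.read_state();print(s["tool_pos"],s["wrist_force"]);M=P("wrist");im=ctrl.read_camera("wrist");np.save("M.npy",M)
cv2.imwrite("pics/w1.png",im)
for x in((532,36,56),(526,-92,56)):
    p=M@np.r_[x,1];print(p[:2]/p[2])
E
```

```text
[532.38273568  36.20653445 166.17564046] [ 0.15088878  1.07390756 -0.03218704]
[313.53807208 195.92798227]
[456.0607778  198.43174484]
```

View pics/w1.png

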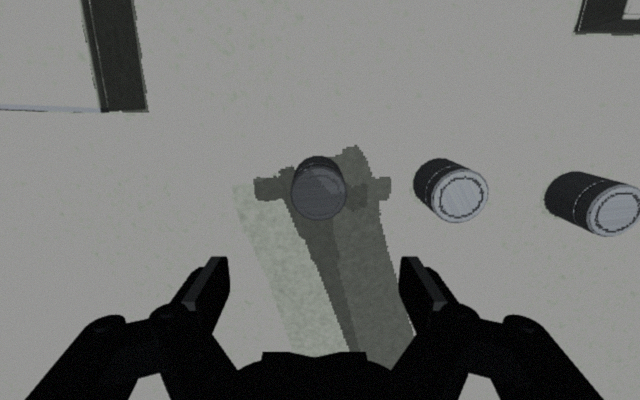

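Wrist view: tin tops are at a (319,193), b (460,199) and c (614,212), close to where my estimates project.

```bash
python3 - <<'E'
from h import *
M=np.load("M.npy")
for p in((319,193),(460,199),(614,212)):print(onz(0,p,56,M))
E
```

```text
[534.6  31. ]
[525.4 -95.6]
[ 508.8 -237.9]
```

Request:
apply_moves --plan '[0.0854,0.001,-0.002,-0.04,0,0.0854,0.001,-0.002,-0.08,0,0.0854,0.001,-0.002,-0.11,0,0.0854,0.001,-0.002,-0.135,0,0.0854,0.001,-0.002,-0.15,0,0.0854,0.001,-0.002,-0.155,0,0.0854,0.001,-0.002,-0.155,0,0.04,0.001,-0.002,-0.155,0,0.04,0.001,-0.002,-0.155,0,0.04,0.001,-0.002,-0.155,0,0.04,0.001,-0.002,-0.155,0,0.04,0.001,-0.002,-0.155,0,0.04,0.001,-0.002,-0.155,0,0.04,0.001,-0.002,-0.155,0]' --force 70

```text
clock: 6.92
tool_pos: [534.0, 35.5, 12.4]
ee_rot: [-0.0, 1.0, -0.012, 0.002]
wrist_force: [-0.2, 0.1, 6.4]
gripper_width: 0.6
```

Request:
apply_moves --plan '[0.04,0,0,0.008,0,0.04,0,0,0.02,0,0.04,0,0,0.032,0,0.04,0,0,0.042,0,0.04,0,0,0.048,0,0.04,0,0,0.05,0,0.04,0,0,0.05,0,0.04,0,0,0.05,0,0.04,0,0,0.05,0,0.04,0,0,0.05,0,0.04,0,0,0.05,0,0.04,0,0,0.05,0,0.04,0,0,0.05,0]'

```text
clock: 8.0
tool_pos: [532.5, 35.3, 60.6]
ee_rot: [0.0, 1.0, -0.012, -0.0]
wrist_force: [0.2, -0.5, -2.2]
gripper_width: 0.6
```

```bash
cat > w.py <<'E'
from h import *
f=[];t=[]
for i in range(5):
    s=ctrl.read_state();f.append(s["wrist_force"]);t.append(s["joint_torque"]);im=ctrl.read_camera("side")
print(np.mean(f,0),np.std(f,0),np.mean(t,0).round(2),s["tool_pos"],s["gripper_width"],s["wrist_torque"]);cv2.imwrite("pics/side_l.png",im)
E
python3 w.py
```

```text
[ 0.26297495 -0.36191949 -1.833152  ] [0.21451917 0.47641345 0.31623769] [-0.000e+00 -5.187e+01 -1.870e+00 -1.941e+01  1.000e-02  0.000e+00
 -0.000e+00] [532.6233144   35.36166206  60.78095581] 0.5999465916954146 [0.02125931 0.02295877 0.01068007]
```

Tin a weighs about 1.8 N (0.19 kg), so it is light. Setting it down and moving to b.

Request:
apply_moves --plan '[0.04,0,0,-0.015,0,0.04,0,0,-0.03,0,0.04,0,0,-0.04,0,0.04,0,0,-0.045,0,0.04,0,0,-0.048,0,0.04,0,0,-0.049,0,0.04,0,0,-0.049,0,0.04,0,0,-0.049,0,0.0854,0,0,-0.049,0,0.0854,0,0,-0.049,0,0.0854,0,0,-0.049,0,0.0854,0,0,-0.049,0,0.0854,0,0,-0.049,0,0.0854,0,0,-0.049,0]'

```text
clock: 9.42
tool_pos: [532.8, 35.3, 11.8]
ee_rot: [-0.0, 1.0, -0.012, 0.0]
wrist_force: [-0.1, -0.2, -0.4]
gripper_width: 1.001
```

Request:
apply_moves --plan '[0.0854,0,0,0.015,0,0.0854,0,0,0.045,0,0.0854,0,0,0.085,0,0.0854,0,0,0.12,0,0.0854,0,0,0.15,0,0.0854,-0.007,-0.128,0.15,0,0.0854,-0.007,-0.128,0.15,0,0.0854,-0.007,-0.128,0.15,0,0.0854,-0.007,-0.128,0.15,0,0.0854,-0.007,-0.128,0.15,0,0.0854,-0.007,-0.128,0.15,0]'

```text
clock: 10.33
tool_pos: [525.5, -92.6, 161.7]
ee_rot: [-0.0, 1.0, -0.013, -0.0]
wrist_force: [0.4, 1.1, 0.2]
gripper_width: 1.001
```

```bash
python3 - <<'E'
from h import *
s=ctrl.read_state();print(s["tool_pos"],s["wrist_force"]);M=P("wrist");im=ctrl.read_camera("wrist");np.save("M.npy",M)
cv2.imwrite("pics/w2.png",im)
for x in((526,-94,56),(533,34,56)):
    p=M@np.r_[x,1];print(p[:2]/p[2])
E
```

```text
[525.5399602  -92.55508655 161.73405828] [0.42212752 1.06236965 0.19989486]
[314.98661912 196.34683302]
[168.82220209 192.41686555]
```

View pics/w2.png

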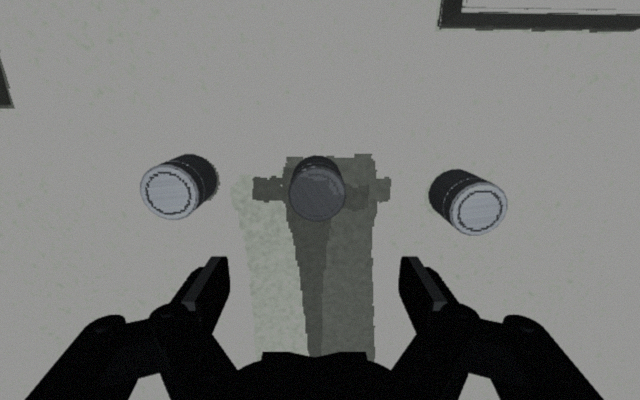

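Tin a stands upright at (169,192), exactly where expected, and b is centred at (317,193). Grasping b.

Request:
apply_moves --plan '[0.0854,0.001,-0.001,-0.04,0,0.0854,0.001,-0.001,-0.08,0,0.0854,0.001,-0.001,-0.11,0,0.0854,0.001,-0.001,-0.135,0,0.0854,0.001,-0.001,-0.147,0,0.0854,0.001,-0.001,-0.15,0,0.0854,0.001,-0.001,-0.15,0,0.04,0.001,-0.001,-0.15,0,0.04,0.001,-0.001,-0.15,0,0.04,0.001,-0.001,-0.15,0,0.04,0.001,-0.001,-0.15,0,0.04,0.001,-0.001,-0.15,0,0.04,0.001,-0.001,-0.15,0,0.04,0.001,-0.001,-0.15,0]'

```text
clock: 11.55
tool_pos: [528.1, -94.1, 13.8]
ee_rot: [0.0, 1.0, -0.013, 0.002]
wrist_force: [-1.1, -0.5, 7.3]
gripper_width: 0.598
```

Request:
apply_moves --plan '[0.04,0,0,0.008,0,0.04,0,0,0.02,0,0.04,0,0,0.032,0,0.04,0,0,0.042,0,0.04,0,0,0.048,0,0.04,0,0,0.05,0,0.04,0,0,0.05,0,0.04,0,0,0.05,0,0.04,0,0,0.05,0,0.04,0,0,0.05,0,0.04,0,0,0.05,0,0.04,0,0,0.05,0,0.04,0,0,0.05,0]'

```text
clock: 12.63
tool_pos: [526.5, -93.6, 61.6]
ee_rot: [-0.0, 1.0, -0.012, -0.0]
wrist_force: [-0.4, -0.1, -5.2]
gripper_width: 0.599
```

```bash
python3 w.py
```

```text
[-0.31445608 -0.25402412 -4.86839025] [0.38268338 0.6019968  0.20906227] [-0.000e+00 -5.352e+01 -1.430e+00 -2.034e+01  1.000e-02  0.000e+00
 -0.000e+00] [526.62621367 -93.66309728  61.76751211] 0.5979478725042982 [-0.02574763 -0.01309339 -0.02317659]
```

Tin b weighs about 4.9 N, so it is probably the heavy one. c still has to be hefted.

Request:
apply_moves --plan '[0.04,0,0,-0.015,0,0.04,0,0,-0.03,0,0.04,0,0,-0.04,0,0.04,0,0,-0.045,0,0.04,0,0,-0.048,0,0.04,0,0,-0.049,0,0.04,0,0,-0.049,0,0.04,0,0,-0.049,0,0.0854,0,0,-0.049,0,0.0854,0,0,-0.049,0,0.0854,0,0,-0.049,0,0.0854,0,0,-0.049,0,0.0854,0,0,-0.049,0,0.0854,0,0,-0.049,0]'

```text
clock: 14.05
tool_pos: [526.9, -93.7, 12.9]
ee_rot: [0.0, 1.0, -0.012, 0.0]
wrist_force: [0.1, -0.7, -0.4]
gripper_width: 0.999
```

Request:
apply_moves --plan '[0.0854,0,0,0.015,0,0.0854,0,0,0.045,0,0.0854,0,0,0.085,0,0.0854,0,0,0.12,0,0.0854,0,0,0.15,0,0.0854,-0.017,-0.143,0.15,0,0.0854,-0.017,-0.143,0.15,0,0.0854,-0.017,-0.143,0.15,0,0.0854,-0.017,-0.143,0.15,0,0.0854,-0.017,-0.143,0.15,0,0.0854,-0.017,-0.143,0.15,0]'

```text
clock: 14.97
tool_pos: [509.1, -238.0, 162.6]
ee_rot: [0.0, 1.0, -0.014, -0.0]
wrist_force: [0.3, -0.2, -0.5]
gripper_width: 0.996
```

```bash
python3 - <<'E'
from h import *
s=ctrl.read_state();print(s["tool_pos"],s["wrist_force"]);M=P("wrist");im=ctrl.read_camera("wrist");np.save("M.npy",M)
cv2.imwrite("pics/w3.png",im)
for x in((509,-237,56),(526,-94,56)):
    p=M@np.r_[x,1];print(p[:2]/p[2])
E
```

```text
[ 509.09282344 -237.97564908  162.62584558] [ 0.30674581 -0.21459567 -0.53578674]
[312.16620342 196.67720254]
[147.27733129 182.60428767]
```

View pics/w3.png

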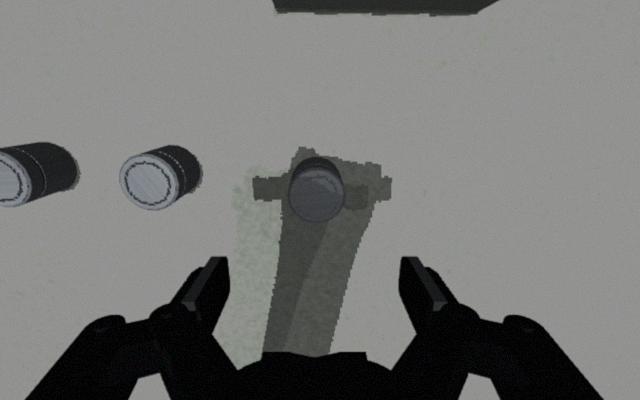

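Tin b is standing at (150,182), in place, and c is centred at (317,193). Hefting c.

Request:
apply_moves --plan '[0.0854,0.001,-0.001,-0.04,0,0.0854,0.001,-0.001,-0.08,0,0.0854,0.001,-0.001,-0.11,0,0.0854,0.001,-0.001,-0.135,0,0.0854,0.001,-0.001,-0.147,0,0.0854,0.001,-0.001,-0.15,0,0.0854,0.001,-0.001,-0.15,0,0.04,0.001,-0.001,-0.15,0,0.04,0.001,-0.001,-0.15,0,0.04,0.001,-0.001,-0.15,0,0.04,0.001,-0.001,-0.15,0,0.04,0.001,-0.001,-0.15,0,0.04,0.001,-0.001,-0.15,0,0.04,0.001,-0.001,-0.15,0]'

```text
clock: 16.18
tool_pos: [512.1, -238.3, 14.7]
ee_rot: [0.001, 1.0, -0.012, 0.002]
wrist_force: [-1.2, -0.5, 6.6]
gripper_width: 0.598
```

Request:
apply_moves --plan '[0.04,0,0,0.008,0,0.04,0,0,0.02,0,0.04,0,0,0.032,0,0.04,0,0,0.042,0,0.04,0,0,0.048,0,0.04,0,0,0.05,0,0.04,0,0,0.05,0,0.04,0,0,0.05,0,0.04,0,0,0.05,0,0.04,0,0,0.05,0,0.04,0,0,0.05,0,0.04,0,0,0.05,0,0.04,0,0,0.05,0]'

```text
clock: 17.27
tool_pos: [510.6, -237.6, 62.6]
ee_rot: [-0.0, 1.0, -0.012, -0.0]
wrist_force: [0.9, -0.6, -2.0]
gripper_width: 0.599
```

```bash
python3 w.py
```

```text
[-0.10532532  0.28610938 -2.04998969] [0.61432294 0.51415634 0.32971989] [-0.000e+00 -5.484e+01 -8.500e-01 -2.035e+01  1.000e-02  1.000e-02
 -0.000e+00] [ 510.64220313 -237.65177      62.78175456] 0.6013718068941322 [-0.00550357  0.01811846  0.01165453]
```

Tin c weighs about 2.0 N, so b is the heavy one. Setting c down and going back to b.

Request:
apply_moves --plan '[0.04,0,0,-0.015,0,0.04,0,0,-0.03,0,0.04,0,0,-0.04,0,0.04,0,0,-0.045,0,0.04,0,0,-0.048,0,0.04,0,0,-0.049,0,0.04,0,0,-0.049,0,0.04,0,0,-0.049,0,0.0854,0,0,-0.049,0,0.0854,0,0,-0.049,0,0.0854,0,0,-0.049,0,0.0854,0,0,-0.049,0,0.0854,0,0,-0.049,0,0.0854,0,0,-0.049,0]'

```text
clock: 18.68
tool_pos: [510.8, -237.7, 13.9]
ee_rot: [0.0, 1.0, -0.012, 0.0]
wrist_force: [0.5, 0.6, 0.6]
gripper_width: 1.001
```

Request:
apply_moves --plan '[0.0854,0,0,0.015,0,0.0854,0,0,0.045,0,0.0854,0,0,0.085,0,0.0854,0,0,0.12,0,0.0854,0,0,0.15,0,0.0854,0.016,0.143,0.15,0,0.0854,0.016,0.143,0.15,0,0.0854,0.016,0.143,0.15,0,0.0854,0.016,0.143,0.15,0,0.0854,0.016,0.143,0.15,0,0.0854,0.016,0.143,0.15,0]'

```text
clock: 19.6
tool_pos: [526.8, -93.3, 163.9]
ee_rot: [-0.0, 1.0, -0.011, 0.0]
wrist_force: [-0.3, -0.1, 0.0]
gripper_width: 0.998
```

Request:
apply_moves --plan '[0.0854,0,0,-0.04,0,0.0854,0,0,-0.08,0,0.0854,0,0,-0.11,0,0.0854,0,0,-0.135,0,0.0854,0,0,-0.147,0,0.0854,0,0,-0.15,0,0.0854,0,0,-0.15,0,0.04,0,0,-0.15,0,0.04,0,0,-0.15,0,0.04,0,0,-0.15,0,0.04,0,0,-0.15,0,0.04,0,0,-0.15,0,0.04,0,0,-0.15,0,0.04,0,0,-0.15,0]'

```text
clock: 20.77
tool_pos: [528.1, -94.7, 15.7]
ee_rot: [0.0, 1.0, -0.012, 0.002]
wrist_force: [-1.5, 1.0, 7.1]
gripper_width: 0.592
```

Request:
apply_moves --plan '[0.04,0,0,0.008,0,0.04,0,0,0.02,0,0.04,0,0,0.04,0,0.04,0,0,0.06,0,0.04,0,0,0.08,0,0.04,0,0,0.1,0,0.04,0,0,0.12,0,0.04,0,0,0.14,0,0.04,0,0,0.16,0,0.04,0,0,0.172,0,0.04,0,0,0.178,0,0.04,0,0,0.18,0,0.04,0,0,0.18,0,0.04,0,0,0.18,0,0.04,0,0,0.18,0,0.04,0,0,0.18,0,0.04,0,0,0.18,0,0.04,0,0,0.18,0,0.04,0,0,0.18,0,0.04,0,0,0.18,0]'

```text
clock: 22.43
tool_pos: [526.6, -94.6, 193.7]
ee_rot: [-0.0, 1.0, -0.012, -0.0]
wrist_force: [-0.2, 0.3, -4.7]
gripper_width: 0.597
```

```bash
python3 w.py
```

```text
[ 0.43817795  0.07859303 -4.98001885] [0.47674148 0.65441325 0.40423545] [-0.000e+00 -4.793e+01 -1.330e+00 -2.700e+01  1.000e-02  1.000e-02
 -0.000e+00] [526.65898824 -94.66219724 193.84961775] 0.5953013308183783 [ 0.03094046 -0.02750019  0.01004361]
```

View pics/side_l.png

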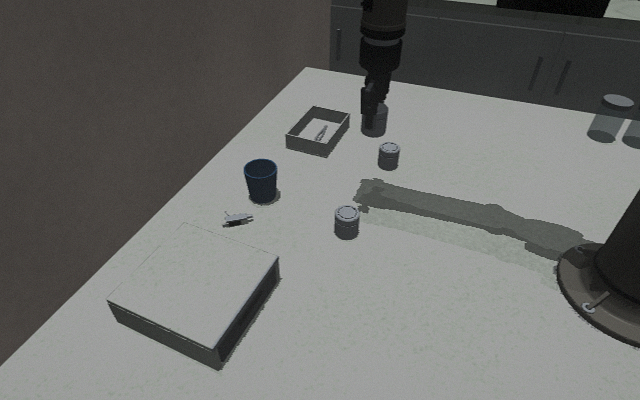

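Tin b is held upright at (374,120). Tins a (347,222) and c (389,156) are standing in their places, the tray is shut, and the bystanders haven't moved. Handing in.

```bash
python3 -c "
from rig import ctrl
print(ctrl.close_job())"
```

```text
the job is handed in; nothing more can be done
None
```

The job is done and handed in. I pushed the pull-out tray home, hefted the tins left to right, and finished holding the middle tin, which is the heaviest. No verdict was reported.

- **Tray:** I pushed it with shut fingers until the wrist force rose to 20 N at the hard stop. The last side picture shows its front flush with the riser.
- **Weights felt:** left tin about 1.8 N, middle tin about 4.9 N, right tin about 2.0 N.
- **Final hold:** the middle tin is gripped upright and still, with its centre roughly 0.2 m above the counter. That height comes from the arm's position (TCP at 194 mm). Hefted again there it read 5.0 N, which agrees with the first reading.
- **Rest of the scene:** the last picture shows the left and right tins upright in their places, and the cup, plastic tray, tweezers and headshell where they were at the start.

The clock read about 22 s of the 72 s allowed, and none of my checks failed or disagreed. I viewed 8 pictures.

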